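# Clamp a wooden needle-holder blank in the drilling jig

### The job

Lay the rectangular wooden blank flat on the plywood drilling jig, along the row of two steel pins, and press it gently home into the corner so that it bears on the side pins and the end pin at the same moment. Then let go of it and push the toggle clamp's black-sleeved handle down past its dead point, so that the clamp stays shut by itself and its rubber pad holds the blank home against the pins. Use only a light hand, some 5 to 15 N and never over 20 N, on the pins and on the handle, and leave the other things on the table where they are.

Things in the scene. Friction and masses are not known exactly. Their poses are not given: they have to be found in the camera images.
- blank_center (a point): The part: a plain brown hardwood block 44 x 120 x 34 mm (x, y, z), about 125 g, lying flat on the table (centre 17 mm up); the only loose rectangular wooden block. The point is its centre; x across its 44 mm width, y along its 120 mm length, z up.
- jig: Drilling jig, fixed to the table: plywood board 140 x 250 x 18 mm (x, y, z) with three steel pins and a steel toggle clamp. Origin at the centre of its underside, z up; board top at z = 18 mm. Clear board on the -x side of the blank's place. Clamp in the plane x = 0, its arm's pivot at y = -68 mm, z = 54 mm, arm towards +y; open, arm and pad stand up out of the way, below z = 140 mm, nowhere beyond y = -36 mm.
- blank_home (a point): Fixed point of the jig, at (0, 38, 35) mm in its frame, axes as the jig's: where the blank's centre is when the blank is home, its length along y (either way round), its +x side on both side pins and its +y end on the end pin.
- side_pins: Two upright steel dowel pins, 10 mm diameter, 16 mm high above the board, 84 mm apart along y (74 mm clear between them, room for a finger that holds the blank by its sides). Origin midway between them at the board's top, (27, 38, 18) mm in the jig's frame.
- end_pin: One upright steel dowel pin, 10 mm diameter, 16 mm high above the board, at (0, 103, 18) mm in the jig's frame (origin on its axis at the board's top).
- clamp_pad: The clamp's black rubber pad, 17 mm diameter, under the spindle at the end of the arm, 58 mm from the arm's pivot. Origin at the centre of its pressing face. It comes down on the blank at y = -10 mm in the jig's frame; shut, it presses with some 25 to 35 N. Open, the spindle's top stands at about y = -82, z = 122 mm in the jig's frame, some 25 mm from the handle's upper face.
- grip_sleeve: Black plastic sleeve on the clamp's handle, 20 mm wide (x), 82 mm long (y), 14 mm thick. Origin at the centre of its upper face; y along the handle towards the arm, z out of the upper face, the face to push on. At the start the handle slants up and away to the jig's -y side, some 65 degrees above the level. It swings in the plane x = 0 of the jig, on about 70 mm radius.
- handle_shut (a point): Fixed point of the jig, at (0, -158, 73) mm in its frame: where the sleeve's origin is when the handle is fully down, level. Pushed down and outwards the handle moves easily (2 to 5 N) until the pad meets the blank, some 20 mm before this; then resists with up to some 9 to 12 N, less again near the dead point; past the dead point, about 5 mm before the end, it drops by itself onto a hard stop.
- clamp_link (a joint): Angle of the clamp's toggle knee (between handle and the short link under it), rad: 0 = handle fully down on its stop, past the dead point; 0.20 = dead point; about 2.8 = open, as at the start. Let go before the dead point, it does not stay shut.
Things that resemble listed ones, but are neither listed nor needed, are in the scene too. What is shaped like the part that bears blank_center but purple or red is not meant.

How it is judged (in metres and radians):
On the way:
1. the blank lies flat on the board and is pressed home: it bears on the side pins and on the end pin at the same moment, with 3 N or more on each (x of blank_center in the frame of jig between -0.0015 and 0.0015 m and y of blank_center in the frame of jig between 0.0365 and 0.0395 m and z of blank_center in the frame of jig below 0.0365 m and angle between the y axis of blank_center and the y axis of jig, either way round below 0.026 rad and contact force between blank and side_pins above 3 N and contact force between blank and end_pin above 3 N), for 0.1 s.
At the end, for the whole second after the job is handed in: The handle is down past its dead point (knee under 0.06 rad), the pad presses on the blank with over 18 N, and the blank lies flat on the board at rest, within 1.5 mm of its home place against the side pins and the end pin and within 1.5 degrees of square (x of blank_center in the frame of jig between -0.0015 and 0.0015 m and y of blank_center in the frame of jig between 0.0365 and 0.0395 m and z of blank_center in the frame of jig below 0.0365 m and angle between the y axis of blank_center and the y axis of jig, either way round below 0.026 rad and value of joint clamp_link below 0.06 rad and contact force between clamp_pad and blank above 18 N and linear speed of blank below 0.01 m/s); the robot touches nothing.
It fails at once if the blank is rammed against the pins (over 20 N) (contact force between blank and side_pins above 20 N or contact force between blank and end_pin above 20 N).
It fails at once if the handle is pushed with more than 20 N (contact force between grip_sleeve and the fingers above 20 N or contact force between grip_sleeve and the arm above 20 N).
It fails at once if another thing on the table is moved by more than 20 mm (distance of any of round_blank, mug, tea_glass, thread_spool, peg_doll, screwdriver, glue_jar from where it was at the start of the episode above 0.02 m).
It also fails if it takes over 56 s, if anything falls off the work surface, if the arm or the gripper's body presses on something with over 40 N, if the wrist force passes 120 N, or if a joint passes its speed limit or range.

### The arm

A 6-joint arm with a two-finger parallel gripper is mounted at the origin on the work surface. World frame = base frame: x ahead of the robot, y to its left, z up, the work surface at z = 0. Lengths are in mm, angles in rad, forces in N, time in s.
With the tool pointing down it reaches from about 300 to 875 mm from the base axis. Payload 6.4 kg.
Tool frame: the origin (TCP) lies midway between the tips of the shut fingers; the grasp point (between the pads) lies 19 mm behind it; z points along the fingers, y is the line along which they close (so a half turn about z gives the same grasp; the last joint's range is limited). The gripper opens to 88 mm and grips with 3 to 60 N. Pads are 18 mm wide; open, the fingers measure 123 mm over their backs; the gripper's body (75 mm by 187 mm) begins 45 mm behind the grasp point.
Start: joints at [1.114, 0.181, 1.607, -0, 1.354, -0.206], TCP at [142.69, 557.028, 238.714] pointing down, gripper open.
Joint ranges: [-2.99, 2.99], [-0.89, 2.07], [0.3, 2.58], [-1.14, 4.28], [0, 2.63], [-3.12, 3.12]. Speed limits (rad/s): [2.57, 2.57, 3.01, 3.14, 3.14, 3.14].

### API

Orientations are given as a unit quaternion [x, y, z, w].
In Python, from bench import arm gives the robot as it stands.
- The arm moves only by the tool jog_arm, never from a script. Its argument "commands" is text: rows parted by semicolons, each of 5 numbers parted by spaces: the shift along the world's x, y, z in m, then the turn about the world's z in degrees, then the closure, from -1 (fully open) to 1 (shut). A call has 1 to 20 rows; each row shifts and turns the commanded pose from where the row before left it; what a row does not reach is not made up. A row lasts 1/10 s, in which the tool goes at most 50 mm and 8.59 degrees, less where a joint would pass 70% of its speed; a pose out of reach is approached as far as the arm can. A call is refused whole if a number of a shift passes 0.05 or a number of a turn 8.59, either way. A call with a gripper value outside its range is refused whole. The fingers move at their own pace and stop on an object; the grip force is fixed at half the most. Time passes only in rows, so rows that do not move let the fingers close. It gives the time, the measured TCP pose, the force, the opening and the grip force at its end, in the units of the state.
- arm.sense(): the state, without advancing time (a new reading comes with each control period).
- arm.get_image(name): name is "scene" or "top" or "wrist"; returns a dict with "pixels" (480x640x3 uint8, red, green, blue), "depth" (480x640 float32, mm along the optical axis (not along the pixel's ray), 0 where there is no reading), "vertical_fov" (degrees; the focal length in pixels is half the picture's height over the tangent of half this angle, whatever the lens; pixels are square), "cx", "cy" (the principal point, pixels), "world_from_camera" (4x4, takes a point from camera to world coordinates). Camera axes: x right, y down, z forward; pixel columns grow to the right and rows downward; lengths in mm; the calibration is good to about 2 mm. A picture is of the moment at which its call begins.
- arm.finish_job(): hands the job in; it is judged then, once.
The state is a dict: "time_s": time; "q": joint angles; "joint_vel": joint speeds; "tau": joint torques, N m; "ee_pos": TCP position; "eef_rot": TCP orientation; "contact_force": force on the tool from outside, world axes, zero at the start; "wrist_torque": the same for the moment, N m; "width": finger opening in mm; "grip_force": force on a finger pad.
Only numpy, scipy, OpenCV 4.12 (cv2) and the standard library are available. Lean on these libraries where they do the work, as an engineer would, in place of code of your own. Each camera call takes 0.05 s, during which the arm holds its last target. There are 200 camera calls.

## Working session

There is one attempt and no reset: what is moved stays moved. The work goes in short steps, Python scripts to look and compute and a tool call to move; the robot and the scene stay as the last step left them, time stands still between calls to the robot, and variables do not carry over. Pictures are saved under pics/ and viewed, at most 10 in all, crops included, and the job is handed in when it is done.

Besides the shell and the picture viewer there is one more tool, called after "Call:" as a command line: name --argument value ..., lists and objects as JSON in quotes. jog_arm: Moves the arm, as the interface text tells. Its arguments: {"type":"object","properties":{"commands":{"type":"string"}},"required":["commands"]}

```bash
mkdir -p pics
cat > h.py <<'E'
import numpy as np, cv2, pickle
from bench import arm
def snap(name,tag):
    im=arm.get_image(name); pickle.dump(im,open(f'pics/{tag}.pkl','wb'))
    cv2.imwrite(f'pics/{tag}.png',im['pixels'][:,:,::-1]); return im
def load(tag): return pickle.load(open(f'pics/{tag}.pkl','rb'))
def cloud(im):
    d=im['depth']; h,w=d.shape; f=h/2/np.tan(np.radians(im['vertical_fov'])/2)
    v,u=np.mgrid[:h,:w]; P=np.stack([(u-im['cx'])*d/f,(v-im['cy'])*d/f,d,np.ones_like(d)],-1)
    W=(P@np.array(im['world_from_camera']).T)[...,:3]; W[d==0]=np.nan; return W
E
python3 - <<'E'
from h import *
a=snap('top','top0');b=snap('scene','sc0')
cv2.imwrite('pics/both0.png',cv2.resize(np.hstack([a['pixels'],b['pixels']])[:,:,::-1],(800,300)))
print(arm.sense())
E
```

```text
{'time_s': 0.1, 'q': array([ 1.11367683e+00,  1.81438587e-01,  1.60792305e+00, -2.51139208e-05,
        1.35381639e+00, -2.06319894e-01]), 'joint_vel': array([-0.00031445,  0.00068069, -0.00256376, -0.00028923, -0.00277485,
        0.00059967]), 'tau': array([ 3.47894847e-04, -4.34823990e+01, -3.42690825e+01,  7.03844265e-02,
        3.41522321e-02, -7.67769984e-05]), 'ee_pos': array([142.48041893, 556.55493016, 237.90880753]), 'eef_rot': array([ 1.25068673e-01,  9.92147770e-01, -7.53464793e-04, -2.46561723e-04]), 'contact_force': array([ 0.28585126, -0.62191936, -0.58419262]), 'wrist_torque': array([0.00491652, 0.0234774 , 0.01164111]), 'grip_force': 0.0, 'width': 88.12534051142403}
```

View pics/top0.png

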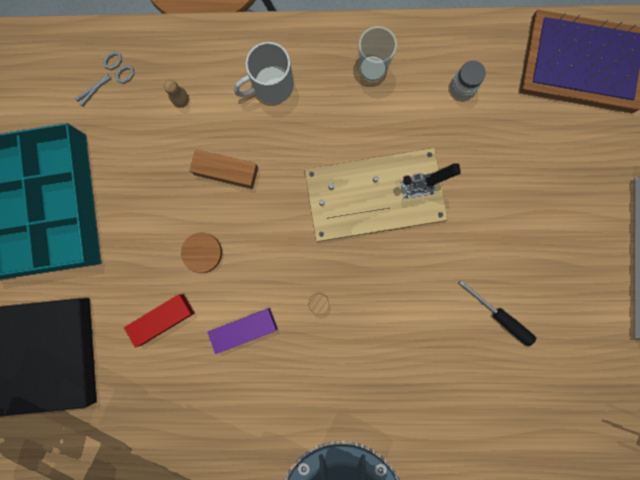

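View pics/sc0.png

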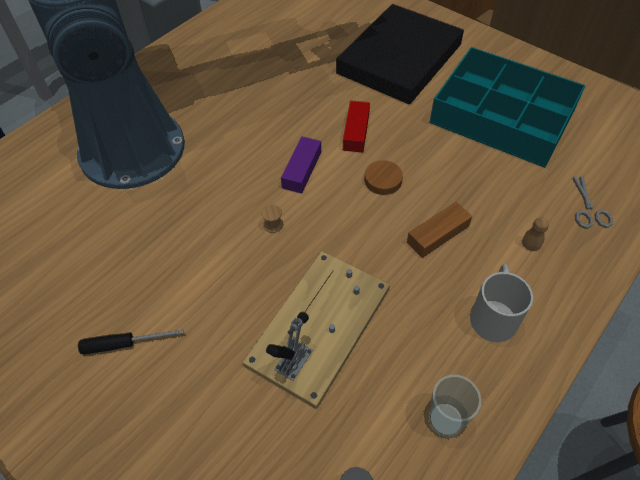

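The top view shows the brown blank at about (223,168). The jig is around (376,195), with side pins at (331,187) and (376,180), the end pin at (322,203) and the clamp handle pointing right at (450,172). So jig +y points left in the image and +x points up.

Run:
```python
from h import *
im=load('top0');W=cloud(im)
print(np.round(im['world_from_camera'],3),im['vertical_fov'])
for n,(u0,u1,v0,v1),(z0,z1) in [('jig',(290,460,135,255),(13,22)),('blank',(180,270,140,200),(28,40))]:
    S=W[v0:v1,u0:u1].reshape(-1,3);m=(S[:,2]>z0)&(S[:,2]<z1);Q=S[m]
    print(n,m.sum(),np.median(Q[:,2]),cv2.minAreaRect(Q[:,:2].astype(np.float32)))
for u,v in [(331,187),(376,180),(322,203),(311,174),(430,155),(440,214),(321,234)]: print(u,v,W[v,u].round(1))
c=im['pixels'][140:250,295:470,::-1]
cv2.imwrite('pics/c0.png',cv2.resize(c,None,fx=4.5,fy=4.5,interpolation=cv2.INTER_CUBIC))
```

```text
[[-2.00000e-03 -9.97000e-01  7.50000e-02  4.03946e+02]
 [-1.00000e+00  5.00000e-03  2.90000e-02  2.23350e+01]
 [-3.00000e-02 -7.50000e-02 -9.97000e-01  9.42418e+02]
 [ 0.00000e+00  0.00000e+00  0.00000e+00  1.00000e+00]] 51.80469298586573
jig 8961 17.59251359701784 ((574.802001953125, -66.967529296875), (140.37171936035156, 250.5862274169922), 8.965347290039062)
blank 1484 33.32288571041818 ((625.6248779296875, 220.73060607910156), (120.37496948242188, 44.63728713989258), 75.97492218017578)
331 187 [584.8  16.5  35.4]
376 180 [597.5 -67.1  34.1]
322 203 [555.3  33.3  33.5]
311 174 [613.6  54.2  18.2]
430 155 [ 647.9 -170.9   18.3]
440 214 [ 535.4 -187.2   18.4]
321 234 [499.1  35.6  17.6]
```

View pics/c0.png

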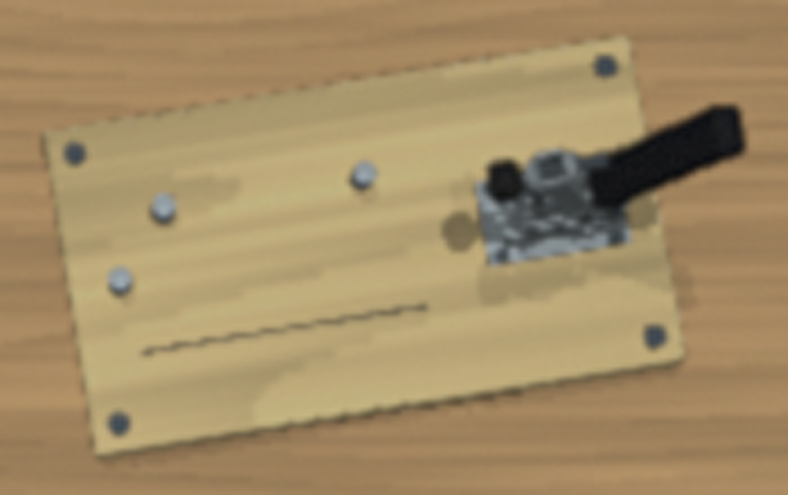

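Call:
jog_arm --commands ".037 -.026 -.006 -6.9 -1;.037 -.026 -.006 -6.9 -1;.037 -.026 -.006 -6.9 -1;.037 -.026 -.006 -6.9 -1;.037 -.026 -.006 -6.9 -1;.037 -.026 -.006 -6.9 -1;.037 -.026 -.006 -6.9 -1;.037 -.026 -.006 -6.9 -1;.037 -.026 -.006 -6.9 -1;.037 -.026 -.006 -6.9 -1;.037 -.026 -.006 -6.9 -1;.037 -.026 -.006 -6.9 -1;.037 -.026 -.006 -6.9 -1;0 0 0 0 -1"

```text
time_s: 1.5
ee_pos: [626.9, 214.6, 158.9]
eef_rot: [0.791, 0.612, -0.001, 0.0]
contact_force: [0.3, 0.7, 0.8]
width: 88.3
grip_force: 0.0
```

```bash
cat >> h.py <<'E'
from scipy.spatial.transform import Rotation as R
A=np.radians(8.97);C=np.array([574.8,-67.0])
def st():
    s=arm.sense();y=R.from_quat(s['eef_rot']).as_matrix()[:,1];p=s['ee_pos'];c,n=np.cos(A),np.sin(A)
    r=np.array([[c,n],[-n,c]]); f=s['contact_force']
    print('t',round(s['time_s'],2),'p',p.round(1),'yaw',round(np.degrees(np.arctan2(y[1],y[0])),2),'jig',(r@(p[:2]-C)).round(1),'F',f.round(1),'Fjig',(r@f[:2]).round(1),'w',round(s['width'],1),'g',round(s['grip_force'],1),'M',s['wrist_torque'].round(2))
E
python3 - <<'E'
from h import *
im=snap('wrist','w1');st();W=cloud(im);S=W.reshape(-1,3);m=(S[:,2]>28)&(S[:,2]<40)&(abs(S[:,0]-625)<80)&(abs(S[:,1]-220)<80)
print(m.sum(),np.median(S[m,2]),cv2.minAreaRect(S[m,:2].astype(np.float32)))
E
```

```text
t 1.55 p [624.8 216.6 159.1] yaw -14.28 jig [ 93.6 272.3] F [-0.5  1.3  0.7] Fjig [-0.3  1.3] w 88.3 g 0.0 M [-0.08  0.08  0.01]
8381 34.82938085764408 ((625.849365234375, 221.4687042236328), (120.15901947021484, 44.12190246582031), 76.28716278076172)
```

View pics/w1.png

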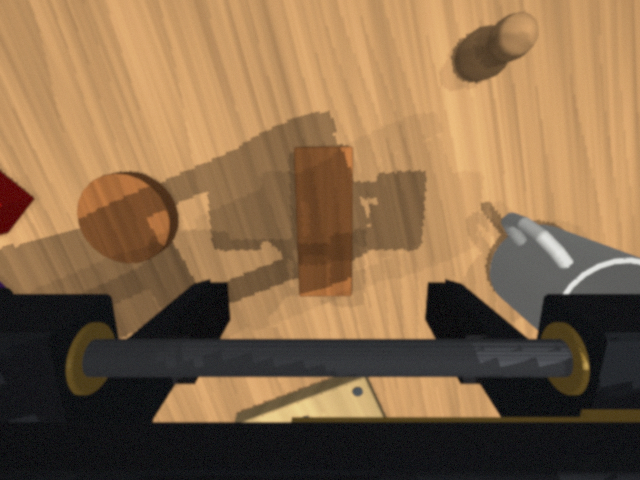

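The wrist view shows the blank between the open fingers, at pixels (295..352, 147..295). Mug, doll and round blank are clear of the descent.

Call:
jog_arm --commands ".001 .002 -.03 0 -1;0 .002 -.035 0 -1;0 0 -.035 0 -1;0 0 -.03 0 -1;0 0 -.016 0 -1;0 0 -.006 0 -1;0 0 0 0 -1"

```text
time_s: 2.25
ee_pos: [624.3, 223.5, 8.7]
eef_rot: [0.788, 0.616, -0.0, -0.0]
contact_force: [-0.7, 0.3, 0.0]
width: 88.2
grip_force: 0.0
```

```bash
python3 -c "from h import *;st()"
```

```text
t 2.25 p [624.3 223.5   8.7] yaw -14.01 jig [ 94.2 279.3] F [-0.7  0.3  0. ] Fjig [-0.6  0.4] w 88.2 g 0.0 M [-0.05  0.09  0.01]
```

Call:
jog_arm --commands ".001 -.002 -.003 0 -1;0 0 0 0 1;0 0 0 0 1;0 0 0 0 1;0 0 0 0 1;0 0 0 0 1;0 0 0 0 1;0 0 0 0 1"

```text
time_s: 3.05
ee_pos: [625.7, 221.0, 5.8]
eef_rot: [0.788, 0.615, 0.0, 0.0]
contact_force: [-0.7, 0.1, 1.3]
width: 43.9
grip_force: 30.0
```

```bash
python3 -c "from h import *;st()"
```

```text
t 3.05 p [625.7 221.    5.8] yaw -14.07 jig [ 95.2 276.6] F [-0.7  0.1  1.3] Fjig [-0.7  0.2] w 43.9 g 30.0 M [-0.1   0.11  0.02]
```

Call:
jog_arm --commands "0 0 .035 0 1;0 -.007 .035 0 1;-.0077 -.031 0 2.88 1;-.0077 -.031 0 2.88 1;-.0077 -.031 0 2.88 1;-.0077 -.031 0 2.88 1;-.0077 -.031 0 2.88 1;-.0077 -.031 0 2.88 1;-.0077 -.031 0 2.88 1;-.0077 -.031 0 2.88 1;0 -.002 0 0 1;0 0 0 0 1;0 0 0 0 1"

```text
time_s: 4.35
ee_pos: [564.1, -35.2, 75.6]
eef_rot: [0.65, 0.76, 0.0, -0.0]
contact_force: [-0.1, 0.4, -1.7]
width: 43.8
grip_force: 30.0
```

Run:
```python
from h import *
st();im=snap('top','t2')
c=im['pixels'][120:270,280:480,::-1]
cv2.imwrite('pics/c2.png',cv2.resize(c,None,fx=4,fy=4,interpolation=cv2.INTER_CUBIC))
```

```text
t 4.35 p [564.1 -35.2  75.6] yaw 8.95 jig [-5.6 33. ] F [-0.1  0.4 -1.7] Fjig [-0.   0.4] w 43.8 g 30.0 M [-0.13  0.09 -0.02]
```

View pics/c2.png

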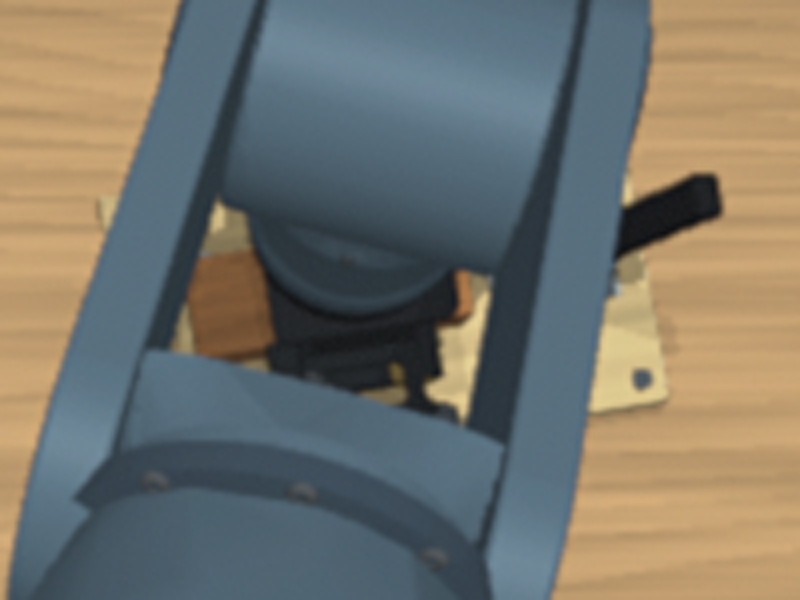

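The arm covers most of the jig, but the blank's ends at (230,305) and (465,297) are inside the pins and clear of the clamp. Lowering.

Call:
jog_arm --commands "0 0 -.02 0 1;0 0 -.015 0 1;0 0 -.01 0 1;0 0 -.004 0 1;0 0 -.001 0 1;0 0 0 0 1;0 0 0 0 1"

```text
time_s: 5.1
ee_pos: [564.6, -36.1, 26.3]
eef_rot: [0.65, 0.76, 0.0, 0.001]
contact_force: [0.2, -0.1, -1.5]
width: 43.8
grip_force: 30.0
```

```bash
python3 -c "from h import *;st()"
```

```text
t 5.1 p [564.6 -36.1  26.3] yaw 8.97 jig [-5.2 32.1] F [ 0.2 -0.1 -1.5] Fjig [ 0.1 -0.2] w 43.8 g 30.0 M [-0.06  0.05  0.  ]
```

Call:
jog_arm --commands "0 0 -.001 0 1;0 0 -.001 0 1;0 0 -.0005 0 1;0 0 0 0 1;0 0 0 0 1"

```text
time_s: 5.6
ee_pos: [564.3, -36.1, 23.7]
eef_rot: [0.65, 0.76, 0.0, 0.0]
contact_force: [-1.2, -0.4, 6.3]
width: 43.5
grip_force: 30.0
```

```bash
python3 -c "from h import *;st()"
```

```text
t 5.6 p [564.3 -36.1  23.7] yaw 8.97 jig [-5.5 32.2] F [-1.2 -0.4  6.3] Fjig [-1.2 -0.2] w 43.5 g 30.0 M [-0.07  0.46  0.  ]
```

Call:
jog_arm --commands "0 0 .0003 0 1;.001 .00016 0 0 1;.001 .00016 0 0 1;.001 .00016 0 0 1;.0005 .0001 0 0 1;0 0 0 0 1;0 0 0 0 1"

```text
time_s: 6.3
ee_pos: [567.2, -35.6, 23.8]
eef_rot: [0.65, 0.76, -0.0, -0.0]
contact_force: [-4.8, -0.9, 5.8]
width: 43.4
grip_force: 30.0
```

```bash
python3 -c "from h import *;st()"
```

```text
t 6.3 p [567.2 -35.6  23.8] yaw 8.98 jig [-2.6 32.2] F [-4.8 -0.9  5.8] Fjig [-4.9 -0.1] w 43.4 g 30.0 M [-0.2   0.6   0.04]
```

Call:
jog_arm --commands "0 0 .0005 0 1;.0005 .0001 0 0 1;.0005 .0001 0 0 1;0 0 0 0 1;0 0 0 0 1"

```text
time_s: 6.8
ee_pos: [568.6, -35.1, 23.8]
eef_rot: [0.65, 0.76, 0.0, -0.0]
contact_force: [-0.0, -0.2, -1.2]
width: 43.9
grip_force: 30.0
```

```bash
python3 -c "from h import *;st()"
```

```text
t 6.8 p [568.6 -35.1  23.8] yaw 8.97 jig [-1.2 32.5] F [-0.  -0.2 -1.2] Fjig [-0.1 -0.2] w 43.9 g 30.0 M [-0.04  0.04  0.07]
```

Call:
jog_arm --commands ".0005 .0001 0 0 1;.0005 .0001 0 0 1;0 0 0 0 1;0 0 0 0 1"

```text
time_s: 7.2
ee_pos: [569.6, -35.0, 24.0]
eef_rot: [0.65, 0.76, -0.0, -0.0]
contact_force: [0.1, 0.3, -0.9]
width: 43.4
grip_force: 30.0
```

```bash
python3 -c "from h import *;st()"
```

```text
t 7.2 p [569.6 -35.   24. ] yaw 8.97 jig [-0.1 32.5] F [ 0.1  0.3 -0.9] Fjig [0.1 0.2] w 43.4 g 30.0 M [-0.1   0.04  0.  ]
```

Call:
jog_arm --commands ".0005 .0001 0 0 1;0 0 0 0 1;0 0 0 0 1"

```text
time_s: 7.5
ee_pos: [569.9, -34.9, 24.0]
eef_rot: [0.65, 0.76, -0.0, -0.0]
contact_force: [-0.4, -0.1, -1.6]
width: 43.7
grip_force: 30.0
```

```bash
python3 -c "from h import *;st()"
```

```text
t 7.5 p [569.9 -34.9  24. ] yaw 8.97 jig [ 0.2 32.5] F [-0.4 -0.1 -1.6] Fjig [-0.4 -0.1] w 43.7 g 30.0 M [-0.08  0.2  -0.07]
```

Call:
jog_arm --commands ".0005 .0001 0 0 1;0 0 0 0 1;.0005 .0001 0 0 1;0 0 0 0 1;0 0 0 0 1"

```text
time_s: 8.0
ee_pos: [570.1, -34.8, 23.9]
eef_rot: [0.65, 0.76, -0.001, -0.001]
contact_force: [-6.7, -1.4, 2.3]
width: 43.9
grip_force: 30.0
```

```bash
python3 -c "from h import *;st()"
```

```text
t 8.0 p [570.1 -34.8  23.9] yaw 8.97 jig [ 0.4 32.6] F [-6.7 -1.4  2.3] Fjig [-6.8 -0.4] w 43.9 g 30.0 M [-0.36  0.94 -0.2 ]
```

Call:
jog_arm --commands "-.00016 .001 0 0 1;-.00016 .001 0 0 1;-.00016 .001 0 0 1;-.0001 .0005 0 0 1;0 0 0 0 1;0 0 0 0 1"

```text
time_s: 8.6
ee_pos: [569.7, -32.1, 23.8]
eef_rot: [0.65, 0.76, -0.001, -0.0]
contact_force: [-5.8, -3.8, 0.9]
width: 44.0
grip_force: 30.0
```

```bash
python3 -c "from h import *;st()"
```

```text
t 8.6 p [569.7 -32.1  23.8] yaw 8.95 jig [ 0.4 35.3] F [-5.8 -3.8  0.9] Fjig [-6.3 -2.8] w 44.0 g 30.0 M [-0.82  0.87 -0.22]
```

Call:
jog_arm --commands "-.0001 .0005 0 0 1;0 0 0 0 1;-.0001 .0005 0 0 1;0 0 0 0 1;0 0 0 0 1"

```text
time_s: 9.1
ee_pos: [569.5, -31.1, 23.8]
eef_rot: [0.65, 0.76, -0.001, -0.0]
contact_force: [-5.3, -4.3, 0.2]
width: 43.9
grip_force: 30.0
```

```bash
python3 -c "from h import *;st()"
```

```text
t 9.1 p [569.5 -31.1  23.8] yaw 8.96 jig [ 0.4 36.3] F [-5.3 -4.3  0.2] Fjig [-5.9 -3.4] w 43.9 g 30.0 M [-0.84  0.86 -0.25]
```

Call:
jog_arm --commands "-.0001 .0005 0 0 1;0 0 0 0 1;-.0001 .0005 0 0 1;0 0 0 0 1;0 0 0 0 1"

```text
time_s: 9.6
ee_pos: [569.4, -30.1, 23.8]
eef_rot: [0.65, 0.76, -0.001, -0.0]
contact_force: [-4.8, -5.1, 0.3]
width: 43.8
grip_force: 30.0
```

```bash
python3 -c "from h import *;st()"
```

```text
t 9.6 p [569.4 -30.1  23.8] yaw 8.95 jig [ 0.4 37.3] F [-4.8 -5.1  0.3] Fjig [-5.6 -4.3] w 43.8 g 30.0 M [-0.77  0.88 -0.25]
```

Call:
jog_arm --commands "0 .0005 0 0 1;0 0 0 0 1;0 .0005 0 0 1;0 0 0 0 1;0 0 0 0 1"

```text
time_s: 10.1
ee_pos: [569.2, -29.3, 23.8]
eef_rot: [0.65, 0.76, -0.001, -0.0]
contact_force: [-5.9, -5.1, 1.0]
width: 43.7
grip_force: 30.0
```

```bash
python3 -c "from h import *;st()"
```

```text
t 10.1 p [569.2 -29.3  23.8] yaw 8.95 jig [ 0.4 38.1] F [-5.9 -5.1  1. ] Fjig [-6.7 -4.1] w 43.7 g 30.0 M [-0.89  0.96 -0.19]
```

Call:
jog_arm --commands "-.0001 .0005 0 0 1;0 0 0 0 1;-.0001 .0005 0 0 1;0 0 0 0 1;0 0 0 0 1"

```text
time_s: 10.6
ee_pos: [569.2, -28.9, 23.8]
eef_rot: [0.65, 0.76, -0.001, 0.0]
contact_force: [-5.5, -7.3, 0.2]
width: 43.7
grip_force: 30.0
```

```bash
python3 -c "from h import *;st()"
```

```text
t 10.6 p [569.2 -28.9  23.8] yaw 8.95 jig [ 0.4 38.5] F [-5.5 -7.3  0.2] Fjig [-6.5 -6.4] w 43.7 g 30.0 M [-1.29  0.87 -0.2 ]
```

Call:
jog_arm --commands ".0001 .0005 0 0 1;0 0 0 0 1;0 0 0 0 1;0 0 0 0 1"

```text
time_s: 11.0
ee_pos: [569.2, -28.8, 23.8]
eef_rot: [0.65, 0.76, -0.002, 0.0]
contact_force: [-6.2, -9.8, -0.3]
width: 43.9
grip_force: 30.0
```

```bash
python3 -c "from h import *;st()"
```

```text
t 11.0 p [569.2 -28.8  23.8] yaw 8.95 jig [ 0.4 38.6] F [-6.2 -9.8 -0.3] Fjig [-7.6 -8.7] w 43.9 g 30.0 M [-1.54  0.97 -0.19]
```

Call:
jog_arm --commands ".0001 .0004 0 0 1;0 0 0 0 1;0 0 0 0 1;0 0 0 0 1"

```text
time_s: 11.4
ee_pos: [569.2, -28.8, 23.8]
eef_rot: [0.65, 0.76, -0.002, 0.0]
contact_force: [-6.6, -11.7, 0.6]
width: 43.8
grip_force: 30.0
```

```bash
python3 -c "from h import *;st()"
```

```text
t 11.4 p [569.2 -28.8  23.8] yaw 8.95 jig [ 0.4 38.6] F [ -6.6 -11.7   0.6] Fjig [ -8.3 -10.5] w 43.8 g 30.0 M [-1.81  1.13 -0.2 ]
```

Call:
jog_arm --commands "0 0 0 0 .6;0 0 0 0 .2;0 0 0 0 -.2;0 0 0 0 -.4;0 0 0 0 -.4;0 0 0 0 -.4"

```text
time_s: 12.0
ee_pos: [570.5, -26.0, 24.2]
eef_rot: [0.649, 0.76, 0.0, 0.0]
contact_force: [-0.1, -0.4, -0.6]
width: 61.6
grip_force: 0.0
```

```bash
python3 -c "from h import *;st()"
```

```text
t 12.0 p [570.5 -26.   24.2] yaw 9.0 jig [ 2.2 41.2] F [-0.1 -0.4 -0.6] Fjig [-0.2 -0.4] w 61.6 g 0.0 M [-0.07  0.08 -0.01]
```

Call:
jog_arm --commands "0 0 .01 0 -.4;0 0 .02 0 -.4;0 0 .04 0 -.4;0 0 .04 0 0;0 0 .04 0 1;0 0 .01 0 1;0 0 0 0 1;0 0 0 0 1"

```text
time_s: 12.8
ee_pos: [569.4, -26.0, 183.0]
eef_rot: [0.65, 0.76, -0.0, -0.001]
contact_force: [-0.4, 0.3, -0.3]
width: 23.7
grip_force: 0.0
```

Run:
```python
from h import *
st();im=snap('wrist','w3');W=cloud(im)
S=W.reshape(-1,3);m=(S[:,2]>46)&(S[:,2]<58)&(abs(S[:,0]-569)<80)&(abs(S[:,1]+29)<90)
q=cv2.minAreaRect(S[m,:2].astype(np.float32));c,n=np.cos(A),np.sin(A);r=np.array([[c,n],[-n,c]])
print(m.sum(),np.median(S[m,2]),q,r@(np.array(q[0])-C))
W=cloud(load('top0'))[140:250,295:470].reshape(-1,3);W=W[W[:,2]>40]
J=np.c_[(W[:,:2]-C)@r.T,W[:,2]];J=J[J[:,1].argsort()]
J=J[abs(J[:,0])<30]
print(len(J));print(J[::max(1,len(J)//45)].round(0).astype(int).tolist())
```

```text
t 12.8 p [569.4 -26.  183. ] yaw 8.98 jig [ 1.  41.3] F [-0.4  0.3 -0.3] Fjig [-0.4  0.4] w 23.7 g 0.0 M [-0.06  0.04 -0.02]
7871 52.849605802319104 ((569.1047973632812, -28.478527069091797), (44.05179977416992, 120.16340637207031), 9.043130874633789) [ 0.38061275 38.93834028]
743
[[-4, -129, 136], [-2, -125, 139], [6, -122, 142], [-2, -120, 143], [-10, -119, 133], [-5, -117, 142], [1, -116, 139], [7, -114, 136], [1, -113, 136], [9, -112, 126], [3, -111, 127], [-4, -109, 128], [-2, -108, 120], [2, -107, 121], [-4, -105, 116], [9, -104, 109], [3, -102, 111], [1, -101, 108], [-6, -100, 101], [0, -98, 96], [2, -97, 98], [-9, -95, 94], [3, -94, 94], [-4, -92, 88], [2, -91, 85], [-1, -89, 84], [-9, -87, 75], [-2, -85, 74], [-5, -83, 47], [-2, -79, 123], [-7, -76, 71], [1, -73, 120], [-7, -71, 57], [0, -69, 121], [1, -68, 121], [-2, -67, 115], [4, -65, 110], [5, -64, 58], [6, -63, 56], [-3, -61, 115], [5, -60, 113], [-3, -56, 118], [4, -52, 106], [5, -47, 115], [-2, -45, 115], [2, -42, 113], [-7, -39, 109]]
```

View pics/w3.png

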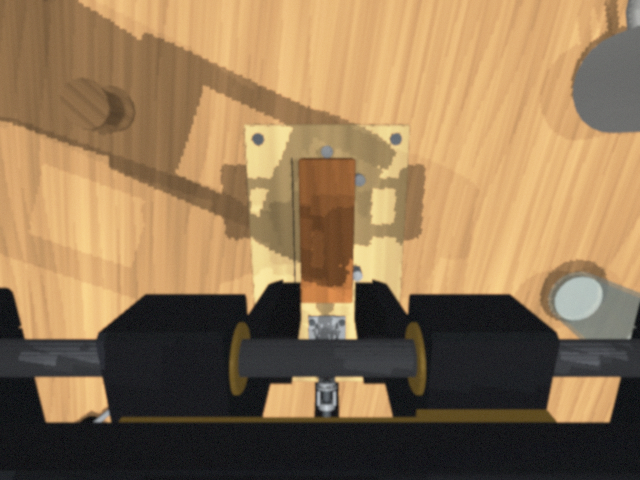

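The wrist view shows the blank (300..355, 158..302) seated against the end pin at (327,152) and the side pins at (360,180) and (357,272). Next the shut fingers go to the handle, in the gap ahead of its upper face.

Call:
jog_arm --commands ".0053 -.0344 0 0 1;.0053 -.0344 0 0 1;.0053 -.0344 0 0 1;.0053 -.0344 0 0 1;0 0 0 0 1;0 0 0 0 1;0 0 0 0 1"

```text
time_s: 13.55
ee_pos: [590.5, -162.7, 182.5]
eef_rot: [0.649, 0.76, -0.0, -0.001]
contact_force: [-0.5, -1.4, 0.6]
width: 0.4
grip_force: 0.0
```

Run:
```python
from h import *
st();im=snap('scene','s4')
cv2.imwrite('pics/s4c.png',cv2.resize(im['pixels'][200:420,180:460,::-1],None,fx=2.5,fy=2.5,interpolation=cv2.INTER_CUBIC))
```

```text
t 13.55 p [ 590.5 -162.7  182.5] yaw 9.0 jig [  0.6 -97. ] F [-0.5 -1.4  0.6] Fjig [-0.7 -1.3] w 0.4 g 0.0 M [-0.14  0.07 -0.04]
```

View pics/s4c.png

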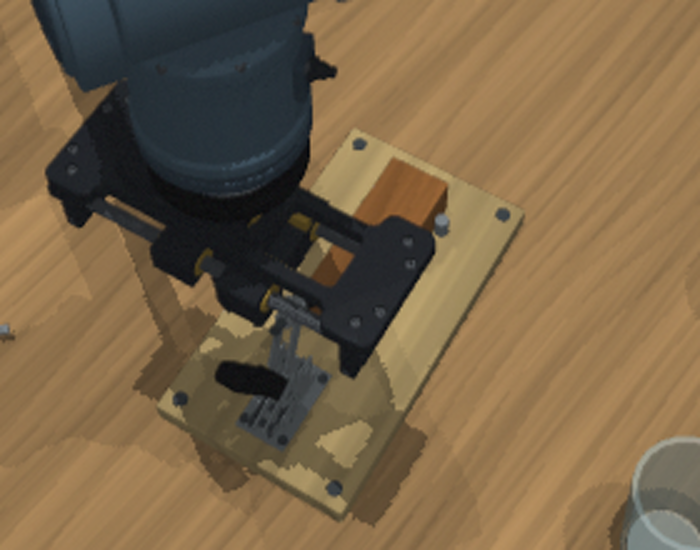

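The scene view shows the handle (black, 250,380) standing clear beside the gripper, with the blank still seated at (400,195). Descending above the spindle.

Call:
jog_arm --commands "0 -.001 -.02 0 1;0 0 -.018 0 1;0 0 -.009 0 1;0 0 -.004 0 1;0 0 0 0 1;0 0 0 0 1"

```text
time_s: 14.2
ee_pos: [591.8, -164.9, 133.8]
eef_rot: [0.65, 0.76, 0.0, 0.001]
contact_force: [-0.7, 0.7, 0.4]
width: 0.4
grip_force: 0.0
```

```bash
python3 -c "from h import *;st()"
```

```text
t 14.2 p [ 591.8 -164.9  133.8] yaw 8.99 jig [  1.5 -99.3] F [-0.7  0.7  0.4] Fjig [-0.6  0.8] w 0.4 g 0.0 M [-0.05  0.01  0.02]
```

Call:
jog_arm --commands "-.0007 -.002 -.001 0 1;.0003 -.002 -.001 0 1;.0003 -.002 -.001 0 1;.0003 -.002 0 0 1;0 0 0 0 1"

```text
time_s: 14.7
ee_pos: [591.6, -173.3, 130.1]
eef_rot: [0.65, 0.76, 0.0, 0.0]
contact_force: [-0.2, 0.9, -0.1]
width: 0.1
grip_force: 0.2
```

```bash
python3 -c "from h import *;st()"
```

```text
t 14.7 p [ 591.6 -173.3  130.1] yaw 8.95 jig [   0.  -107.6] F [-0.2  0.9 -0.1] Fjig [-0.1  0.9] w 0.1 g 0.2 M [-0.03  0.02 -0.02]
```

Call:
jog_arm --commands ".0003 -.002 0 0 1;.0003 -.002 0 0 1;.0003 -.002 -.0005 0 1;.0003 -.002 -.0005 0 1;0 0 0 0 1"

```text
time_s: 15.2
ee_pos: [592.7, -181.2, 128.8]
eef_rot: [0.65, 0.76, -0.0, -0.0]
contact_force: [0.1, 0.8, -0.6]
width: 0.9
grip_force: 0.2
```

```bash
python3 -c "from h import *;st()"
```

```text
t 15.2 p [ 592.7 -181.2  128.8] yaw 8.96 jig [  -0.2 -115.6] F [ 0.1  0.8 -0.6] Fjig [0.2 0.7] w 0.9 g 0.2 M [-0.02  0.05  0.02]
```

Run:
```python
from h import *
im=snap('scene','s5')
cv2.imwrite('pics/s5c.png',cv2.resize(im['pixels'][290:400,220:360,::-1],None,fx=4,fy=4,interpolation=cv2.INTER_CUBIC))
W=cloud(im);c,n=np.cos(A),np.sin(A);r=np.array([[c,n],[-n,c]])
P=im['pixels'].astype(int);S=W[320:380,240:330].reshape(-1,3);k=P[320:380,240:330].reshape(-1,3).max(1)
J=np.c_[(S[:,:2]-C)@r.T,S[:,2]];m=(k<45)&(abs(J[:,0])<14)&(J[:,1]<-90)&(J[:,2]>60);J=J[m];J=J[J[:,1].argsort()]
print(len(J),J[::max(1,len(J)//30)].round(0).astype(int).tolist())
```

```text
660 [[4, -152, 286], [14, -150, 286], [-14, -149, 203], [11, -149, 202], [9, -148, 218], [-8, -146, 210], [-8, -144, 216], [8, -142, 217], [-2, -141, 208], [13, -140, 216], [2, -139, 138], [2, -138, 213], [-2, -138, 234], [13, -138, 243], [-10, -138, 131], [8, -137, 246], [-1, -137, 137], [-4, -137, 238], [10, -136, 246], [-7, -136, 138], [-12, -135, 218], [12, -134, 250], [6, -133, 137], [2, -131, 138], [-6, -128, 134], [10, -124, 111], [13, -120, 134], [9, -116, 107], [8, -110, 100], [5, -104, 96]]
```

View pics/s5c.png

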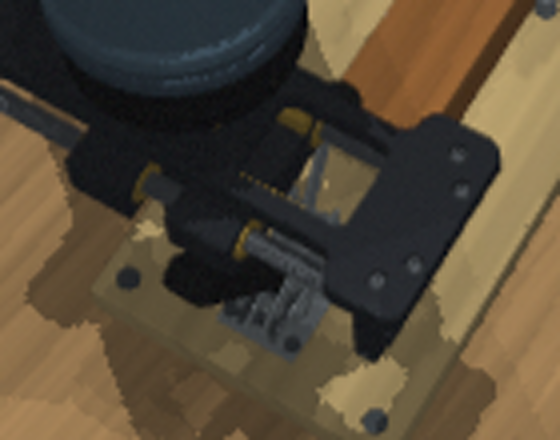

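The handle's end has moved from y = -130 to -139 mm, so it swings with very little force. Following its arc.

Call:
jog_arm --commands ".0005 -.003 -.0006 0 1;.0005 -.003 -.0006 0 1;.0006 -.0035 -.0014 0 1;.0006 -.0035 -.0014 0 1;.0006 -.0035 -.0015 0 1;.0006 -.0035 -.0015 0 1;0 0 0 0 1"

```text
time_s: 15.95
ee_pos: [596.2, -201.6, 121.9]
eef_rot: [0.65, 0.76, -0.0, 0.0]
contact_force: [-0.3, 0.5, 1.8]
width: 0.4
grip_force: 0.4
```

```bash
python3 -c "from h import *;st()"
```

```text
t 15.95 p [ 596.2 -201.6  121.9] yaw 8.94 jig [ 1.000e-01 -1.363e+02] F [-0.3  0.5  1.8] Fjig [-0.2  0.5] w 0.4 g 0.4 M [-0.09  0.12  0.03]
```

Call:
jog_arm --commands ".0006 -.004 -.0024 0 1;.0006 -.004 -.0026 0 1;.0006 -.0035 -.003 0 1;.0006 -.0035 -.0032 0 1;.0005 -.003 -.0034 0 1;.0005 -.003 -.0034 0 1;0 0 0 0 1"

```text
time_s: 16.65
ee_pos: [599.5, -222.4, 103.5]
eef_rot: [0.65, 0.76, -0.0, -0.0]
contact_force: [0.8, -0.4, 1.9]
width: 0.5
grip_force: 0.7
```

```bash
python3 -c "from h import *;st()"
```

```text
t 16.65 p [ 599.5 -222.4  103.5] yaw 8.94 jig [   0.2 -157.4] F [ 0.8 -0.4  1.9] Fjig [ 0.7 -0.5] w 0.5 g 0.7 M [-0.14 -0.01 -0.06]
```

Still light (about 2 N). Going on, more steeply downwards.

Call:
jog_arm --commands ".0004 -.0025 -.003 0 1;.0004 -.0025 -.003 0 1;.0003 -.002 -.003 0 1;.0002 -.001 -.002 0 1;0 0 0 0 1"

```text
time_s: 17.15
ee_pos: [600.6, -228.9, 92.5]
eef_rot: [0.65, 0.76, 0.0, -0.001]
contact_force: [-0.5, 4.5, 4.4]
width: 0.5
grip_force: 2.5
```

```bash
python3 -c "from h import *;st()"
```

```text
t 17.15 p [ 600.6 -228.9   92.5] yaw 8.98 jig [   0.2 -164. ] F [-0.5  4.5  4.4] Fjig [0.2 4.5] w 0.5 g 2.5 M [ 0.7   0.14 -0.02]
```

Call:
jog_arm --commands "0 0 -.001 0 1;0 0 -.001 0 1;0 0 -.001 0 1;0 0 0 0 1"

```text
time_s: 17.55
ee_pos: [600.8, -229.7, 90.3]
eef_rot: [0.65, 0.76, -0.0, -0.0]
contact_force: [-1.5, 3.2, 6.9]
width: 0.0
grip_force: 3.3
```

```bash
python3 -c "from h import *;st()"
```

```text
t 17.55 p [ 600.8 -229.7   90.3] yaw 8.98 jig [   0.3 -164.7] F [-1.5  3.2  6.9] Fjig [-1.   3.4] w 0.0 g 3.3 M [0.42 0.27 0.02]
```

Call:
jog_arm --commands "0 0 -.001 0 1;0 0 -.001 0 1;0 0 -.001 0 1;0 0 0 0 1"

```text
time_s: 17.95
ee_pos: [601.0, -230.5, 87.6]
eef_rot: [0.65, 0.76, -0.0, 0.001]
contact_force: [-1.9, 1.4, 5.7]
width: 0.5
grip_force: 3.1
```

```bash
python3 -c "from h import *;st()"
```

```text
t 17.95 p [ 601.  -230.5   87.6] yaw 8.98 jig [   0.4 -165.6] F [-1.9  1.4  5.7] Fjig [-1.6  1.6] w 0.5 g 3.1 M [0.09 0.34 0.06]
```

Call:
jog_arm --commands "0 0 -.001 0 1;0 0 -.001 0 1;0 0 -.001 0 1;0 0 -.001 0 1;0 0 0 0 1"

```text
time_s: 18.45
ee_pos: [601.1, -231.3, 83.5]
eef_rot: [0.65, 0.76, -0.001, 0.001]
contact_force: [-0.9, -3.2, 4.4]
width: 0.7
grip_force: 2.2
```

```bash
python3 -c "from h import *;st()"
```

```text
t 18.45 p [ 601.1 -231.3   83.5] yaw 8.97 jig [   0.4 -166.4] F [-0.9 -3.2  4.4] Fjig [-1.4 -3. ] w 0.7 g 2.2 M [-0.53  0.22  0.03]
```

Call:
jog_arm --commands ".0001 -.0003 -.001 0 1;.0001 -.0003 -.001 0 1;.0001 -.0003 -.001 0 1;0 0 -.001 0 1;0 0 0 0 1"

```text
time_s: 18.95
ee_pos: [600.5, -230.0, 78.0]
eef_rot: [0.65, 0.76, 0.0, -0.001]
contact_force: [-0.6, 0.4, 0.1]
width: 0.8
grip_force: 0.1
```

```bash
python3 -c "from h import *;st()"
```

```text
t 18.95 p [ 600.5 -230.    78. ] yaw 8.98 jig [  -0. -165.] F [-0.6  0.4  0.1] Fjig [-0.6  0.5] w 0.8 g 0.1 M [-0.1   0.05  0.04]
```

The force has gone, so the handle has probably dropped past its dead point. Pressing gently on to the stop to confirm.

Call:
jog_arm --commands "0 0 -.001 0 1;0 0 -.001 0 1;0 0 -.001 0 1;0 0 -.001 0 1;0 0 -.0005 0 1;0 0 0 0 1"

```text
time_s: 19.55
ee_pos: [601.1, -230.7, 74.4]
eef_rot: [0.65, 0.76, -0.0, -0.0]
contact_force: [-0.3, 0.6, 0.6]
width: 0.3
grip_force: 0.0
```

```bash
python3 -c "from h import *;st()"
```

```text
t 19.55 p [ 601.1 -230.7   74.4] yaw 8.98 jig [   0.4 -165.8] F [-0.3  0.6  0.6] Fjig [-0.2  0.6] w 0.3 g 0.0 M [-0.09  0.08  0.01]
```

Call:
jog_arm --commands "0 0 -.0005 0 1;0 0 -.0005 0 1;0 0 -.0005 0 1;0 0 0 0 1;0 0 0 0 1"

```text
time_s: 20.05
ee_pos: [601.1, -230.8, 73.0]
eef_rot: [0.65, 0.76, 0.0, -0.0]
contact_force: [0.4, 0.7, 0.1]
width: 0.3
grip_force: 0.0
```

```bash
python3 -c "from h import *;st()"
```

```text
t 20.05 p [ 601.1 -230.8   73. ] yaw 8.97 jig [   0.4 -165.9] F [0.4 0.7 0.1] Fjig [0.5 0.6] w 0.3 g 0.0 M [-0.12  0.03  0.01]
```

Touching height is reached without resistance, so the handle lies at or below its stop height. Lifting away to look.

Call:
jog_arm --commands "0 0 .01 0 1;0 0 .03 0 1;0 0 .04 0 1;-.02 -.03 .04 0 1;-.04 -.04 .03 0 1;-.04 -.04 .02 0 1;-.04 -.04 0 0 1;-.04 -.04 0 0 1;-.03 -.04 0 0 1;0 0 0 0 1"

```text
time_s: 21.05
ee_pos: [413.4, -438.7, 231.5]
eef_rot: [0.652, 0.758, -0.001, 0.001]
contact_force: [1.2, 0.8, -0.2]
width: 0.3
grip_force: 0.0
```

Run:
```python
from h import *
st();a=snap('top','t6');b=snap('scene','s6');c,n=np.cos(A),np.sin(A);r=np.array([[c,n],[-n,c]])
f=lambda p:cv2.resize(p[:,:,::-1],(400,300),interpolation=cv2.INTER_CUBIC)
cv2.imwrite('pics/v6.png',np.hstack([f(a['pixels'][130:250,300:460]),f(b['pixels'][240:420,220:460])]))
S=cloud(a)[135:255,290:480].reshape(-1,3);J=np.c_[(S[:,:2]-C)@r.T,S[:,2]]
m=(J[:,2]>46)&(J[:,2]<58)&(abs(J[:,0])<35)&(J[:,1]>-18)
q=cv2.minAreaRect(J[m,:2].astype(np.float32));print(q,np.median(J[m,2]))
m=(abs(J[:,0])<8)&(J[:,1]<-110)&(J[:,1]>-210)&(J[:,2]>40)&(J[:,2]<120);h=J[m];print(len(h),np.polyfit(h[:,1],h[:,2],1),np.median(h,0),h[:,1].min())
```

```text
t 21.05 p [ 413.4 -438.7  231.5] yaw 8.6 jig [-217.4 -342. ] F [ 1.2  0.8 -0.2] Fjig [1.3 0.6] w 0.3 g 0.0 M [-0.05  0.08 -0.02]
((0.15578842163085938, 40.2457275390625), (45.0886344909668, 116.00799560546875), 0.1190309226512909) 51.7166570658959
349 [-1.87879842e-02  6.74748088e+01] [-1.01106453e-01 -1.47187355e+02  7.04480951e+01] -182.58283026101316
```

View pics/v6.png

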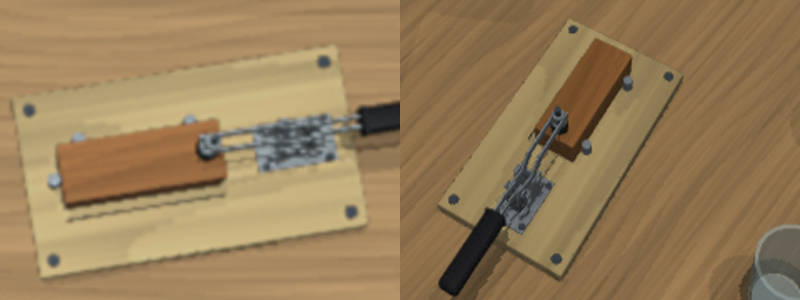

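Both views show the clamp arm flat with its pad on the blank at (208,147). The handle is level (slope under 0.02), and the blank bears on all three pins. Handing in.

```bash
python3 -c "
from h import *
print(arm.finish_job())"
```

```text
the job is handed in; nothing more can be done
None
```

I pressed the blank home on the side and end pins (about 8 N and 10 N measured at the wrist), then pushed the clamp handle down past its dead point. In the last pictures it stays shut by itself with its pad on the blank. I handed the job in at about 21 s, with no verdict returned.

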